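Set the can tray's swing gate to its widest stay hole

ROBOT

A 6-joint arm with a two-finger parallel gripper is mounted at the origin on the work surface. World frame = base frame: x ahead of the robot, y to its left, z up, the work surface at z = 0. Lengths are in mm, angles in rad, forces in N, time in s.
With the tool pointing down it reaches from about 350 to 875 mm from the base axis. Payload 4.2 kg.
Tool frame: the origin (TCP) lies between the finger pads; the fingertips stand 11 mm ahead of it and the grasp point (between the pads) lies 8 mm behind it; z points along the fingers, y is the direction in which the jaws open and shut (so a half turn about z gives the same grasp; the last joint's range is limited). The gripper opens to 85 mm and grips with 20 to 120 N. Pads are 22 mm wide; open, the fingers measure 114 mm over their backs; the gripper's body (76 mm by 85 mm) begins 54 mm behind the grasp point. The pads swing forward as they close: fully open they stand 13 mm farther back than shut.
Start: joints at [-0.971, 0.385, 0.008, 0, -1.194, -0.259], TCP at [208.915, -589.028, 242.312] pointing down, gripper open.
Joint ranges: [-3.14, 3.14], [-1.21, 2.06], [-1.07, 1.41], [-3.16, 2.05], [-2.99, -0.16], [-3.1, 3.1]. Speed limits (rad/s): [2.79, 2.79, 3.14, 3.14, 3.14, 3.14].

INTERFACE

Orientations are given as a unit quaternion [x, y, z, w].
In Python, from bench import * gives the robot as it stands.
- The arm moves only by the tool servo_tool, never from a script. Its argument "rows" is a list of rows, each a list of 7 numbers: the opening, from 0 (shut) to 1 (fully open), then the shift along the tool's x, y, z in cm, then the turn, a rotation vector about the tool's x, y, z in degrees. A call has 1 to 12 rows; each row shifts and turns the commanded pose from where the row before left it, along the tool's axes as they then stand; what a row does not reach is not made up. A row lasts 1/10 s, in which the tool goes at most 50 mm and 8.59 degrees, less where a joint would pass 70% of its speed; a pose out of reach is approached as far as the arm can. A call is refused whole if a number of a shift passes 5 or a number of a turn 8.59, either way. A call with a gripper value outside its range is refused whole. The fingers move at their own pace and stop on an object; the grip force is fixed at half the most. Time passes only in rows, so rows that do not move let the fingers close. It gives the time, the measured TCP pose, the force and the opening at its end, in the units of the state.
- read_state(): the state, without advancing time (a new reading comes with each control period).
- get_image(name): name is "side" or "top"; returns a dict with "image" (480x640x3 uint8, red, green, blue), "mtx" (3x3 intrinsics, pixels), "extrinsics" (4x4, takes a point from camera to world coordinates). Camera axes: x right, y up, looking along -z (the intrinsics and any distortion apply to the point x, -y, -z); pixel columns grow to the right and rows downward; lengths in mm; the calibration is good to about 2 mm. A picture is of the moment at which its call begins. There is no depth.
- job_done(): hands the job in, once; it reports no verdict.
The state is a dict: "clock": time; "joints": joint angles; "joint_vel": joint speeds; "joint_efforts": joint torques, N m; "position": TCP position; "ee_rot": TCP orientation; "contact_force": force on the tool from outside, world axes, zero at the start; "wrist_torque": the same for the moment, N m; "gripper_width": finger opening in mm.
Only numpy, scipy, OpenCV 4.12 (cv2) and the standard library are available. Lean on these libraries where they do the work, as an engineer would, in place of code of your own. Each camera call takes 0.05 s, during which the arm holds its last target. There are 200 camera calls.

TASK

Open the can tray's swing gate to its widest setting: lift the flat stay bar off its pin, swing the gate away, and lower the bar so that the hole nearest the knob drops over the pin and the bar lies flat on the post again. Then let go, and leave the flattened cans, the bottle and the funnel where they stand.

Things in the scene. Friction and masses are not known exactly. Their poses are not given: they have to be found in the camera images.
- stay: flat dark steel stay bar, 32 x 262 mm, 5 mm thick, 0.28 kg. Origin on its underside at its pivot; its own -y runs along the bar to the knob, z up. Four 16 mm round holes on its middle line, 100, 130, 160 and 190 mm from the pivot. At the start it lies level, underside 70 mm above the cart, with the pin through the hole at 100 or 130 mm
- stay_pivot (a point): pivot of the bar on the gate's free end, at the bar's underside, 70 mm above the cart; it moves with the gate on a level circle of 160 mm radius about the gate hinge. The bar swings freely sideways about it and tilts up (knob end rises, up to 0.7 rad); let go, the bar falls back under its own weight
- gate_hinge (a point): fixed upright hinge axis of the swing gate, 70 mm above the cart. The gate is an upright aluminium plate 160 mm long, 48 mm high, 0.35 kg; it turns easily (0.04 N m friction), has no spring, stays where it is left, and opens by moving the bar's pivot away from the pin
- end_hole (a point): centre of the hole nearest the knob (190 mm from the pivot), at the bar's underside; 16 mm across
- knob (a point): black plastic knob upright on the bar, 235 mm from the pivot: stem 20 mm across and 32 mm high from the bar's top face, then a flat head 28 mm across, 8 mm thick. The point is on its axis, 17 mm above the bar's top face, 92 mm above the cart while the bar is level
- pin (a point): foot of the upright steel pin, 9 mm across, with a domed tip 14 mm above this point. The point is the middle of the top face of its grey plastic post (26 mm square, 70 mm above the cart), on which the bar rests; it is fixed. A plain post of the same size without a pin stands 30 mm from it, along the bar, on either side
- can_a: flattened gold can, a disc 68 mm across and 17 mm high, lying loose; origin in the middle of its underside
- can_b: the other flattened gold can, the same
- bottle: empty capped green glass bottle, 66 mm across and 210 mm high, standing loose; origin in the middle of its underside
- funnel: black plastic funnel standing mouth down, 110 mm across and 115 mm high, loose; origin in the middle of its underside

How it is judged (in metres and radians):
On the way:
1. the stay's knob end is lifted so that the end hole is higher than the pin's tip (z of end_hole in the frame of pin above 0.016 m), for 0.1 s.
At the end, for the whole second after the job is handed in: the pin stands in the hole nearest the knob (centres within 6 mm seen from above), the bar lies down on the post (hole's underside less than 4 mm above the post's top) and is at rest (horizontal distance between end_hole and pin below 0.006 m and z of end_hole in the frame of pin below 0.004 m and linear speed of stay below 0.02 m/s and angular speed of stay below 0.1 rad/s); the robot touches nothing.
It fails at once if a flattened can is shifted more than 30 mm (distance of any of can_a, can_b from where it was at the start of the episode above 0.03 m).
It fails at once if the bottle is shifted more than 30 mm or tipped (distance of bottle from where it was at the start of the episode above 0.03 m or angle between bottle's own z axis and vertical above 0.4 rad).
It fails at once if the funnel is shifted more than 30 mm or tipped (distance of funnel from where it was at the start of the episode above 0.03 m or angle between funnel's own z axis and vertical above 0.4 rad).
It also fails if it takes over 40 s, if anything falls off the work surface, if the arm or the gripper's body presses on something with over 40 N, if the wrist force passes 120 N, or if a joint passes its speed limit or range.

## Working session

There is one attempt and no reset: what is moved stays moved. The work goes in short steps, Python scripts to look and compute and a tool call to move; the robot and the scene stay as the last step left them, time stands still between calls to the robot, and variables do not carry over. Pictures are saved under pics/ and viewed, about 8 in all and at most 12, crops included, and the job is handed in when it is done.

Besides the shell and the picture viewer there is one more tool, called as a command line: name --pt "numbers of a row" for each row, then --argument value for the rest. servo_tool: Moves the arm, as the interface text tells. Its arguments: {"type":"object","properties":{"rows":{"type":"array","items":{"type":"array","items":{"type":"number"}}}},"required":["rows"]}

```bash
mkdir -p pics
cat > h.py <<'E'
from bench import *
import numpy as np, cv2
def snap(n,f):
    d=get_image(n); cv2.imwrite('pics/'+f+'.png',d['image'][:,:,::-1]); np.savez('pics/'+f,m=d['mtx'],e=d['extrinsics'],i=d['image']); return d
def pix2w(f,u,v,z):
    d=np.load('pics/'+f+'.npz'); r=np.linalg.inv(d['m'])@[u,v,1]; r=np.array([r[0],-r[1],-r[2]])
    R=d['e'][:3,:3]; t=d['e'][:3,3]; w=R@r; return t+w*(z-t[2])/w[2]
def w2pix(f,p):
    d=np.load('pics/'+f+'.npz'); c=d['e'][:3,:3].T@(np.array(p,float)-d['e'][:3,3]); q=d['m']@[c[0],-c[1],-c[2]]; return q[:2]/q[2]
E
python3 - <<'E'
from h import *
for n in('top','side'):
    d=snap(n,n+'0'); print(d['mtx'],d['extrinsics'].round(3))
print(read_state())
E
```

```text
[[519.90236932   0.         312.73748374]
 [  0.         519.90236932 236.39442903]
 [  0.           0.           1.        ]] [[-7.700000e-02  9.740000e-01 -2.140000e-01  2.515570e+02]
 [-9.970000e-01 -7.500000e-02  2.100000e-02  4.730600e+01]
 [ 4.000000e-03  2.150000e-01  9.770000e-01  1.536014e+03]
 [ 0.000000e+00  0.000000e+00  0.000000e+00  1.000000e+00]]
[[522.34272451   0.         324.22165845]
 [  0.         522.34272451 242.38054516]
 [  0.           0.           1.        ]] [[-8.58000e-01  3.06000e-01 -4.11000e-01 -3.57040e+01]
 [-5.13000e-01 -5.35000e-01  6.71000e-01  9.90306e+02]
 [-1.50000e-02  7.87000e-01  6.17000e-01  9.55397e+02]
 [ 0.00000e+00  0.00000e+00  0.00000e+00  1.00000e+00]]
{'clock': 0.1, 'joints': array([-9.71425150e-01,  3.85488554e-01,  6.76786677e-03, -4.25744960e-04,
       -1.19400008e+00, -2.58609396e-01]), 'joint_vel': array([-0.00127118, -0.00266638,  0.0032125 ,  0.00243162,  0.00152884,
       -0.00013373]), 'joint_efforts': array([-3.39385415e-04, -3.93319952e+01,  1.88929296e+01,  4.19797227e+00,
       -2.57839194e-03,  3.15853796e-06]), 'position': array([ 208.7338114 , -588.58758789,  241.32905862]), 'ee_rot': array([-1.69480276e-01,  9.85533090e-01,  9.57329826e-04, -2.20302861e-04]), 'contact_force': array([ 0.88119092,  0.55011563, -0.45894791]), 'wrist_torque': array([-0.01636714, -0.00286234,  0.0269948 ]), 'gripper_width': 85.5058487992646}
```

View pics/top0.png

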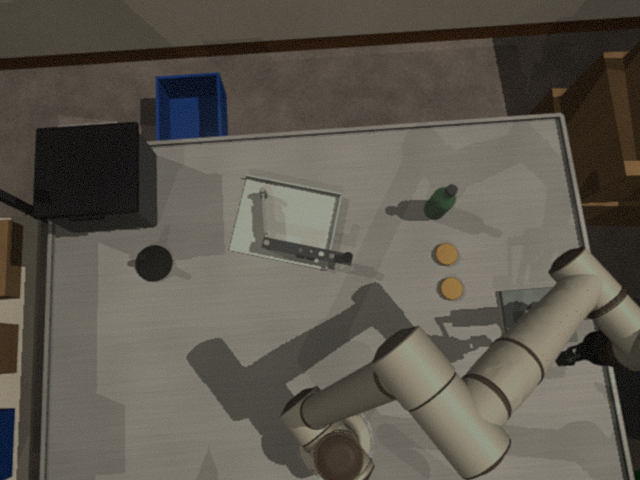

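View pics/side0.png

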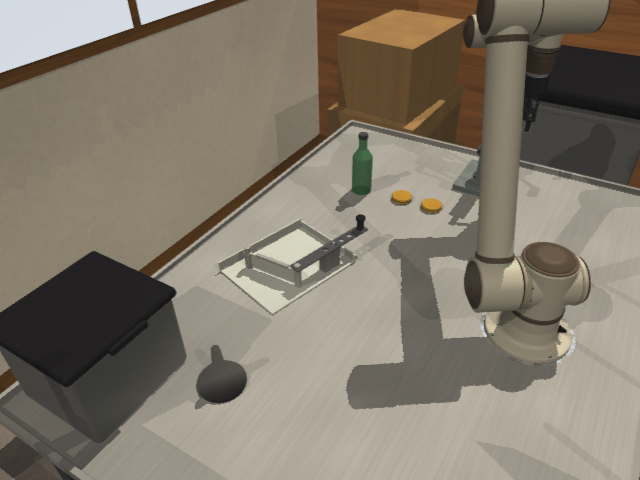

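The top view shows the pivot near (267,242), the knob near (347,258) and the gate hinge near (264,193). The cans, bottle and funnel are clear of the bar. I'll enlarge the tray in both views.

Run:
```python
from h import *
a=cv2.imread('pics/top0.png')[170:280,225:365]; b=cv2.imread('pics/side0.png')[205:315,215:375]
a=cv2.resize(a,None,fx=5,fy=5,interpolation=3)
cv2.imwrite('pics/c1.png',a); cv2.imwrite('pics/c2.png',cv2.resize(b,None,fx=5,fy=5,interpolation=3))
```

```text
(no output)
```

View pics/c1.png

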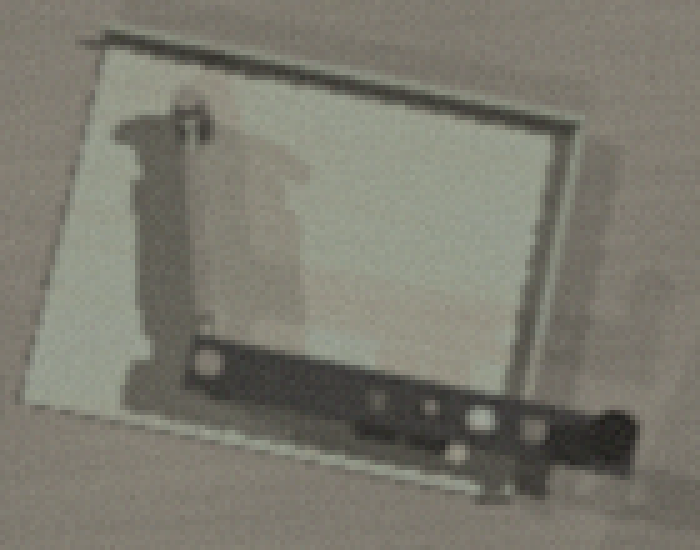

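View pics/c2.png

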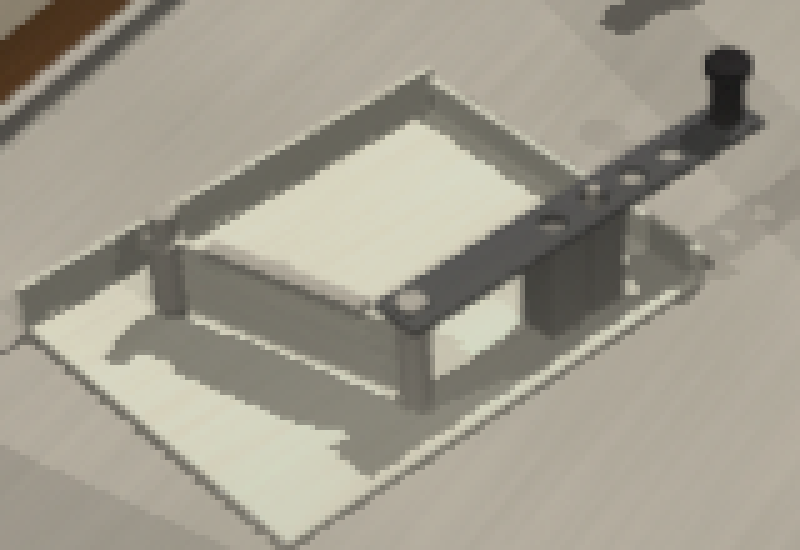

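```bash
cat >> h.py <<'E'
def tri(f1,p1,f2,p2):
    A=[];b=[]
    for f,p in((f1,p1),(f2,p2)):
        c=np.load('pics/'+f+'.npz')['e'][:3,3]; d=pix2w(f,*p,0)-c; d/=np.linalg.norm(d); P=np.eye(3)-np.outer(d,d); A.append(P); b.append(P@c)
    x=np.linalg.lstsq(np.vstack(A),np.hstack(b),rcond=None); return x[0],x[1]
E
python3 - <<'E'
from h import *
T=dict(piv=(208,361),h1=(378,398),h2=(431,406),h3=(481,417),h4=(534,430),knob=(622,440),hinge=(192,118))
S=dict(piv=(411,300),h1=(553,222),h2=(594,192),h3=(632,178),h4=(673,155),knob=(728,62),hinge=(165,228))
Z=dict(piv=78,h1=75,h2=75,h3=75,h4=75,knob=115,hinge=72)
for k in T:
    t=(np.array(T[k])+.5)/5-.5+(225,170); s=(np.array(S[k])+.5)/5-.5+(215,205)
    p,r=tri('top0',t,'side0',s); print(k,p.round(1),np.sqrt(r).round(1),'top',pix2w('top0',*t,Z[k]).round(1),'side',pix2w('side0',*s,Z[k]).round(1))
for n,t in dict(can1=(447,254),can2=(452,289),bot=(437,208),fun=(154,263)).items(): print(n,pix2w('top0',*t,17).round())
E
```

```text
piv [564.4 150.2  77.6] [0.9] top [564.9 150.4  78. ] side [563.5 150.4  78. ]
h1 [535.9  54.6  74.1] [1.1] top [536.5  54.9  75. ] side [534.6  55.4  75. ]
h2 [528.1  24.7  77.4] [1.5] top [529.5  25.   75. ] side [528.5  21.8  75. ]
h3 [520.5  -3.6  70.9] [1.8] top [520.9  -3.   75. ] side [516.6   0.7  75. ]
h4 [510.7 -33.2  70.9] [1.6] top [511.1 -32.6  75. ] side [507.1 -28.7  75. ]
knob [497.4 -78.2 110.7] [3.1] top [494.6 -78.6 115. ] side [496.8 -72.3 115. ]
hinge [717.8 153.8  65.1] [4.9] top [712.4 151.7  72. ] side [715.8 160.8  72. ]
can1 [ 500. -379.   17.]
can2 [ 395. -380.   17.]
bot [ 643. -367.   17.]
fun [539. 489.  17.]
```

```bash
cat >> h.py <<'E'
from scipy.spatial.transform import Rotation as Ro, Slerp
def pose(xyz,yaw,tilt=0):  # yaw = heading of tool x (deg, along the bar to the knob), tilt up in deg
    c,s=np.cos(np.radians(yaw)),np.sin(np.radians(yaw))
    R=np.array([[c,s,0],[s,-c,0],[0,0,-1.]])
    return np.array(xyz,float),Ro.from_matrix(R)*Ro.from_euler('y',tilt,degrees=True)
def rows(start,wps,g):
    "wps: list of (pose,n); prints rounded rows, errors not accumulated"
    p,R=start
    for (q,Q),n in wps:
        p0,R0=p.copy(),R; sl=Slerp([0,1],Ro.concatenate([R0,Q]))
        for i in range(1,n+1):
            t=R.inv().apply(p0+(q-p0)*i/n-p)/10; r=(R.inv()*sl(i/n)).as_rotvec(degrees=True)
            t=t.round(2); r=r.round(1); print([g,*t.tolist(),*r.tolist()],end=',\n')
            p=p+R.apply(t*10); R=R*Ro.from_rotvec(r,degrees=True)
    print('end',p.round(1),R.as_quat().round(3))
def now():
    s=read_state(); return s['position'],Ro.from_quat(s['ee_rot'])
E
python3 - <<'E'
from h import *
yaw=np.degrees(np.arctan2(-.959,-.282)); print(yaw)
rows(now(),[(pose((497.7,-75.3,200),yaw),15)],1)
E
```

```text
-106.38630566009743
[1, -2.96, 2.58, 0.28, 0.0, 0.0, -3.6],
[1, -3.11, 2.39, 0.28, 0.0, 0.0, -3.6],
[1, -3.26, 2.19, 0.28, 0.0, 0.0, -3.6],
[1, -3.39, 1.98, 0.28, 0.0, 0.0, -3.6],
[1, -3.51, 1.77, 0.28, 0.0, 0.0, -3.6],
[1, -3.61, 1.54, 0.28, 0.0, 0.0, -3.6],
[1, -3.7, 1.31, 0.28, 0.0, 0.0, -3.6],
[1, -3.78, 1.07, 0.28, 0.0, 0.0, -3.7],
[1, -3.84, 0.83, 0.28, 0.1, 0.0, -3.6],
[1, -3.88, 0.59, 0.28, -0.0, 0.0, -3.6],
[1, -3.91, 0.34, 0.28, -0.0, 0.0, -3.6],
[1, -3.93, 0.1, 0.28, -0.0, 0.0, -3.6],
[1, -3.92, -0.15, 0.28, -0.0, 0.0, -3.6],
[1, -3.91, -0.4, 0.28, -0.0, 0.0, -3.6],
[1, -3.87, -0.64, 0.28, -0.0, 0.0, -3.6],
end [497.7 -75.3 200. ] [-0.599  0.801  0.     0.   ]
```

servo_tool --pt "1 -2.96 2.58 0.28 0 0 -3.6" --pt "1 -3.11 2.39 0.28 0 0 -3.6" --pt "1 -3.26 2.19 0.28 0 0 -3.6" --pt "1 -3.39 1.98 0.28 0 0 -3.6" --pt "1 -3.51 1.77 0.28 0 0 -3.6" --pt "1 -3.61 1.54 0.28 0 0 -3.6" --pt "1 -3.7 1.31 0.28 0 0 -3.6" --pt "1 -3.78 1.07 0.28 0 0 -3.7" --pt "1 -3.84 0.83 0.28 0 0 -3.6" --pt "1 -3.88 0.59 0.28 0 0 -3.6"

```text
clock: 1.1
position: [401.8, -245.3, 214.0]
ee_rot: [-0.468, 0.884, 0.0, -0.0]
contact_force: [0.6, 0.8, -0.3]
gripper_width: 85.8
```

servo_tool --pt "1 -3.91 0.34 0.28 0 0 -3.6" --pt "1 -3.93 0.1 0.28 0 0 -3.6" --pt "1 -3.92 -0.15 0.28 0 0 -3.6" --pt "1 -3.91 -0.4 0.28 0 0 -3.6" --pt "1 -3.87 -0.64 0.28 0 0 -3.6" --pt "1 0 0 0 0 0 0" --pt "1 0 0 0 0 0 0"

```text
clock: 1.8
position: [497.6, -75.0, 199.7]
ee_rot: [-0.6, 0.8, 0.0, -0.001]
contact_force: [-0.6, -0.1, 0.3]
gripper_width: 85.4
```

Run:
```python
from h import *
s=read_state();print(s['joints'],s['clock'])
yaw=-106.4
rows(now(),[(pose((497.7,-75.3,130),yaw),3),(pose((497.7,-75.3,92),yaw),4)],1)
snap('side','side1')
i=cv2.imread('pics/side1.png')[130:290,230:430]; cv2.imwrite('pics/c3.png',cv2.resize(i,None,fx=4,fy=4,interpolation=3))
```

```text
[ 1.73365279e-01  2.16737332e-01 -3.48316170e-01 -2.68747029e-04
 -1.00730627e+00 -4.57627297e-01] 1.8
[1, 0.01, -0.01, 2.32, 0.0, -0.0, 0.0],
[1, 0.0, -0.01, 2.33, 0.1, -0.0, 0.1],
[1, 0.01, 0.0, 2.32, -0.0, -0.0, 0.0],
[1, 0.0, 0.0, 0.95, -0.0, -0.0, 0.0],
[1, 0.0, 0.0, 0.95, -0.0, -0.0, 0.0],
[1, 0.0, 0.0, 0.95, -0.0, -0.0, 0.0],
[1, 0.0, 0.0, 0.95, -0.0, -0.0, 0.0],
end [497.7 -75.3  92. ] [-0.599  0.801 -0.    -0.   ]
```

View pics/c3.png

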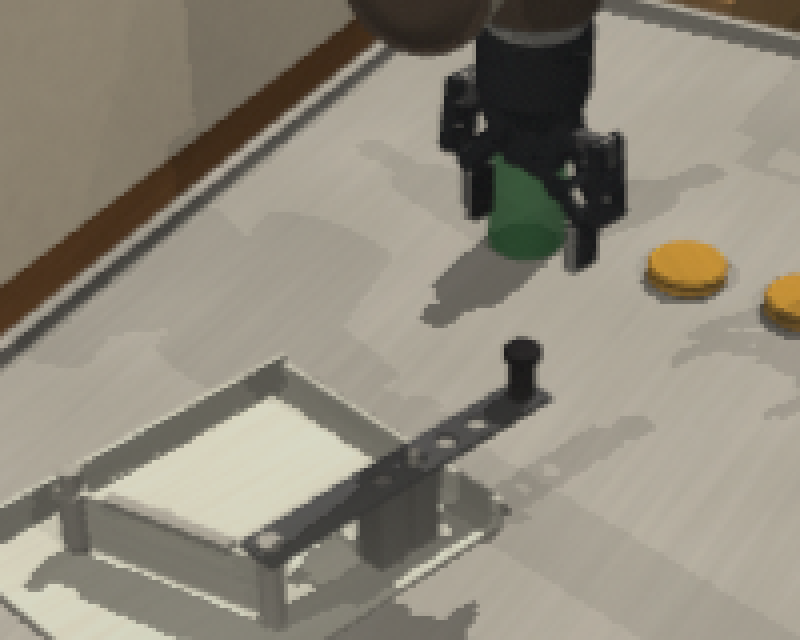

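The gripper (finger mid-point near crop pixel (530,235)) stands over the knob at (522,350), and the jaws open across the bar. I'll descend and grip next.

servo_tool --pt "1 0 0 2.3 0 0 0" --pt "1 0 0 2.3 0 0 0" --pt "1 0 0 2.3 0 0 0" --pt "1 0 0 1.3 0 0 0" --pt "1 0 0 1.3 0 0 0" --pt "1 0 0 1.2 0 0 0" --pt "1 0 0 0 0 0 0"

```text
clock: 2.55
position: [496.0, -77.0, 92.0]
ee_rot: [-0.598, 0.801, 0.001, -0.002]
contact_force: [0.7, 0.0, -0.3]
gripper_width: 85.3
```

servo_tool --pt "0 0 0 0 0 0 0" --pt "0 0 0 0 0 0 0" --pt "0 0 0 0 0 0 0" --pt "0 0 0 0 0 0 0" --pt "0 0 0 0 0 0 0" --pt "0 0 0 0 0 0 0" --pt "0 0 0 0 0 0 0" --pt "0 0 0 0 0 0 0"

```text
clock: 3.35
position: [498.2, -75.8, 94.0]
ee_rot: [-0.599, 0.8, -0.0, 0.0]
contact_force: [-1.0, -0.4, 5.4]
gripper_width: 25.8
```

```bash
cat > plan.py <<'E'
from h import *
from scipy.optimize import brentq
PIV0=np.array([564.5,150.3]); H=np.array([724.4,153.5]); PIN=np.array([527.8,25.2])
ang=lambda v:np.arctan2(v[1],v[0])
def piv(a): return H+160*np.array([np.cos(a),np.sin(a)])
A0=ang(PIV0-H); A1=brentq(lambda a:np.linalg.norm(piv(a)-PIN)-190,A0-1,A0)
Y0=np.radians(-106.4); Y1=ang(PIN-piv(A1))
def tcp(a,yaw,th,L=235.,h=23.):
    r=L*np.cos(th)-h*np.sin(th); d=np.array([np.cos(yaw),np.sin(yaw)])
    return pose([*(piv(a)+r*d),70+L*np.sin(th)+h*np.cos(th)],np.degrees(yaw),np.degrees(th))
E
python3 - <<'E'
from plan import *
s=read_state(); print(s['position'],s['gripper_width'],s['contact_force'],s['wrist_torque'])
print(piv(A1),np.degrees([A0,A1,Y0,Y1]))
T=.15
st=tcp(A0,Y0,0)
w=[(tcp(A0,Y0,T*i/6),1) for i in range(1,7)]
print(st[0],w[-1][0][0])
rows(st,w,0)
w2=[(tcp(A0+(A1-A0)*i/8,Y0+(Y1-Y0)*i/8,T),1) for i in range(1,9)]
rows(w[-1][0],w2,0)
E
```

```text
[498.1701542  -75.84022422  94.04696369] 25.7762218991834 [-0.97957207 -0.44622361  5.37570984] [-0.10612474  0.3695291  -0.0578482 ]
[574.47447834 209.37788432] [-178.8535208 -200.4406401 -106.4       -104.2205543]
[498.08178806 -75.14014426  93.        ] [499.7972591  -69.31147368 127.85969592]
[0, -0.06, -0.0, -0.59, 0.0, 1.4, 0.0],
[0, -0.07, -0.0, -0.58, 0.0, 1.5, 0.0],
[0, -0.06, -0.0, -0.59, -0.0, 1.4, -0.0],
[0, -0.07, -0.0, -0.59, -0.0, 1.4, 0.0],
[0, -0.06, 0.0, -0.58, 0.0, 1.5, -0.0],
[0, -0.07, 0.0, -0.59, -0.0, 1.4, -0.0],
end [499.8 -69.3 127.9] [-0.597  0.798 -0.045 -0.06 ]
[0, -0.72, 0.1, -0.11, 0.0, 0.0, -0.3],
[0, -0.72, 0.06, -0.11, 0.1, 0.0, -0.2],
[0, -0.73, 0.03, -0.11, 0.0, 0.0, -0.3],
[0, -0.74, -0.01, -0.11, 0.1, 0.0, -0.3],
[0, -0.75, -0.06, -0.11, 0.0, 0.0, -0.2],
[0, -0.74, -0.09, -0.12, 0.0, 0.0, -0.3],
[0, -0.75, -0.13, -0.11, 0.1, 0.0, -0.3],
[0, -0.74, -0.17, -0.11, 0.0, 0.0, -0.3],
end [518.3 -12.5 127.9] [-0.613  0.787 -0.046 -0.059]
```

servo_tool --pt "0 -0.06 0 -0.59 0 1.4 0" --pt "0 -0.07 0 -0.58 0 1.5 0" --pt "0 -0.06 0 -0.59 0 1.4 0" --pt "0 -0.07 0 -0.59 0 1.4 0" --pt "0 -0.06 0 -0.58 0 1.5 0" --pt "0 -0.07 0 -0.59 0 1.4 0" --pt "0 0 0 0 0 0 0" --pt "0 0 0 0 0 0 0"

```text
clock: 4.15
position: [499.4, -69.7, 127.8]
ee_rot: [-0.598, 0.798, -0.045, -0.06]
contact_force: [0.7, 0.2, -2.3]
gripper_width: 25.7
```

Run:
```python
from h import *
snap('side','side2')
i=cv2.imread('pics/side2.png')[170:320,220:420]; cv2.imwrite('pics/c4.png',cv2.resize(i,None,fx=4,fy=4,interpolation=3))
```

```text
(no output)
```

View pics/c4.png

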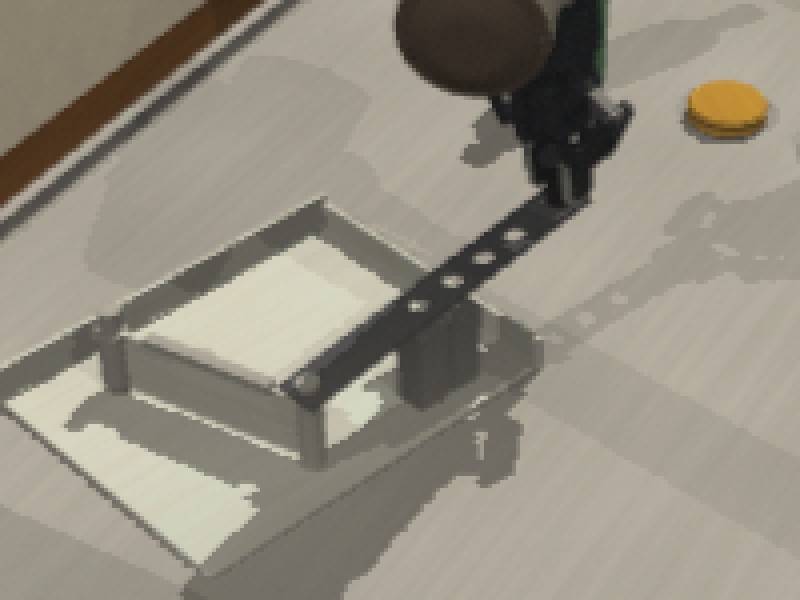

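The bar is tilted up with the knob gripped, and its four holes show clear from crop pixel (418,305) to (515,233). Next I'll swing the gate.

servo_tool --pt "0 -0.72 0.1 -0.11 0 0 -0.3" --pt "0 -0.72 0.06 -0.11 0 0 -0.2" --pt "0 -0.73 0.03 -0.11 0 0 -0.3" --pt "0 -0.74 -0.01 -0.11 0 0 -0.3" --pt "0 -0.75 -0.06 -0.11 0 0 -0.2" --pt "0 -0.74 -0.09 -0.12 0 0 -0.3" --pt "0 -0.75 -0.13 -0.11 0 0 -0.3" --pt "0 -0.74 -0.17 -0.11 0 0 -0.3" --pt "0 0 0 0 0 0 0" --pt "0 0 0 0 0 0 0"

```text
clock: 5.2
position: [518.2, -12.9, 128.0]
ee_rot: [-0.613, 0.787, -0.044, -0.061]
contact_force: [-0.0, -0.4, -1.6]
gripper_width: 25.4
```

Run:
```python
from h import *
snap('top','top3');snap('side','side3'); s=read_state(); print(s['position'],s['contact_force'])
i=cv2.imread('pics/side3.png')[190:310,220:370]; j=cv2.imread('pics/top3.png')[180:270,215:365]
cv2.imwrite('pics/c5.png',cv2.resize(i,None,fx=5,fy=5,interpolation=3)); cv2.imwrite('pics/c6.png',cv2.resize(j,None,fx=5,fy=5,interpolation=3))
```

```text
[517.8991584  -13.28616823 128.09052258] [ 0.27046618 -0.26078043 -1.61176173]
```

View pics/c5.png

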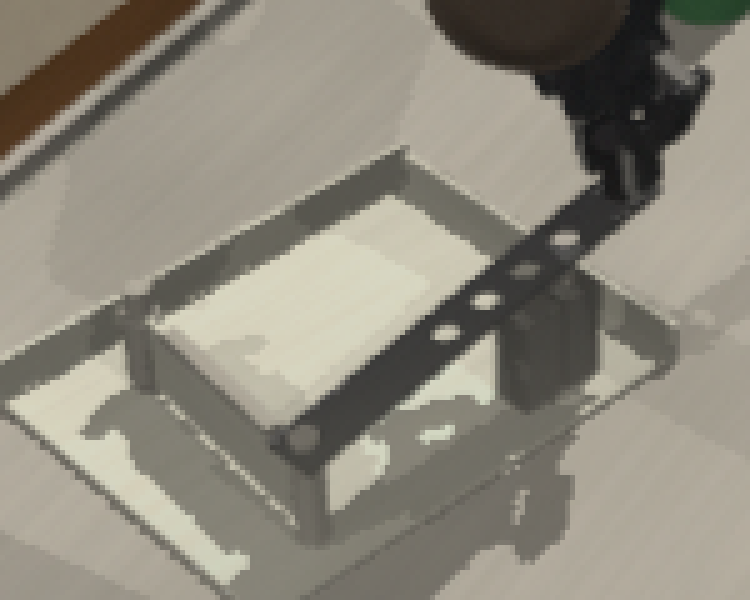

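View pics/c6.png

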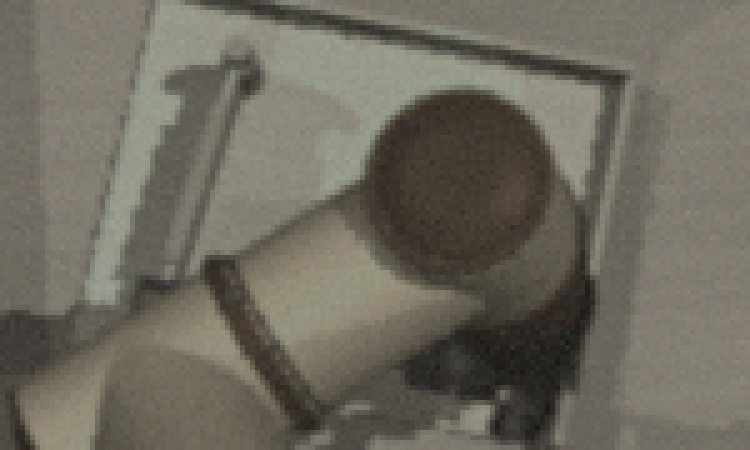

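Run:
```python
from plan import *
c=lambda p:(np.array(p)+.5)/5-.5+(220,190)
P=piv(A1); d=np.array([np.cos(Y1),np.sin(Y1)])
print('pivot',pix2w('side3',*c((303,435)),78).round(1),'pred',P.round(1))
for L,p in zip((100,130,160,190),((446,333),(486,299),(526,269),(565,239))):
    z=70+L*np.sin(.15)+5; r=L*np.cos(.15)-5*np.sin(.15)
    print(L,pix2w('side3',*c(p),z).round(1),(P+r*d).round(1))
# lowering
w=[(tcp(A1,Y1,t),1) for t in (.125,.10,.075,.06,.045,.03,.015,0.)]
print(tcp(A1,Y1,.15)[0]); rows(tcp(A1,Y1,.15),w,0)
```

```text
pivot [574.3 210.2  78. ] pred [574.5 209.4]
100 [546.6 118.2  89.9] [550.4 114.3]
130 [540.3  88.5  94.4] [543.1  85.5]
160 [532.1  61.   98.9] [535.8  56.7]
190 [524.3  33.1 103.4] [528.5  28. ]
[518.23808796 -12.53138539 127.85969592]
[0, 0.05, 0.0, 0.59, -0.0, -1.4, 0.0],
[0, 0.05, 0.0, 0.59, -0.0, -1.5, 0.0],
[0, 0.05, 0.0, 0.58, -0.0, -1.4, -0.0],
[0, 0.03, 0.0, 0.36, -0.0, -0.9, -0.0],
[0, 0.03, -0.0, 0.35, -0.0, -0.8, -0.0],
[0, 0.04, 0.0, 0.35, -0.0, -0.9, -0.0],
[0, 0.03, 0.0, 0.36, -0.0, -0.8, 0.0],
[0, 0.03, 0.0, 0.35, -0.0, -0.9, 0.0],
end [516.7 -18.4  93. ] [-0.614  0.789  0.     0.   ]
```

The pivot is at (574,210) and the plan predicted (574.5,209.4). The holes agree too, once I allow for the viewing bias seen earlier. I'll lower part way, to the pin's tip, and look through the end hole.

servo_tool --pt "0 0.05 0 0.59 0 -1.4 0" --pt "0 0.05 0 0.59 0 -1.5 0" --pt "0 0.04 0 0.4 0 -1 0" --pt "0 0 0 0 0 0 0" --pt "0 0 0 0 0 0 0"

```text
clock: 5.8
position: [516.9, -17.0, 112.5]
ee_rot: [-0.614, 0.788, -0.023, -0.034]
contact_force: [0.0, 0.7, -1.5]
gripper_width: 25.5
```

Run:
```python
from h import *
snap('side','side4'); s=read_state(); print(s['position'],s['contact_force'])
i=cv2.imread('pics/side4.png')[210:290,290:370]
cv2.imwrite('pics/c7.png',cv2.resize(i,None,fx=7,fy=7,interpolation=3))
# expected pixels: pin tip & base in the crop
for p in ((527.8,25.2,84),(527.8,25.2,70)): print(((w2pix('side4',p)-(290,210)+.5)*7-.5).round())
```

```text
[516.99784193 -16.74530441 112.6504567 ] [-0.05509792  0.07725039 -1.68376722]
[304. 221.]
[304. 249.]
```

View pics/c7.png

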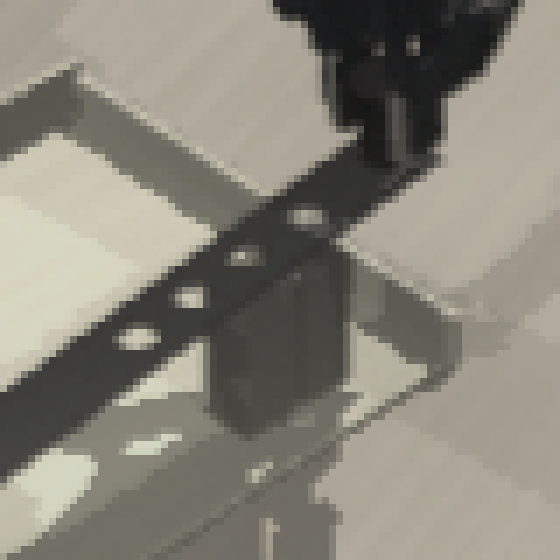

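Run:
```python
from plan import *
d=np.array([np.cos(Y0),np.sin(Y0)]); n=np.array([-d[1],d[0]])
im=cv2.resize(cv2.imread('pics/side4.png')[210:290,290:370],None,fx=9,fy=9,interpolation=3)[:560]
for k,c in((-1,(255,0,0)),(0,(0,0,255)),(1,(0,255,0))):
  for z in(0,70):
    q=[((w2pix('side4',[*(PIN+30*k*d+13*a*d+13*b*n),z])-(290,210)+.5)*9-.5) for a,b in((1,1),(1,-1),(-1,-1),(-1,1))]
    cv2.polylines(im,[np.int32(q)],True,c,1)
cv2.imwrite('pics/c8.png',im)
```

```text
(no output)
```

View pics/c8.png

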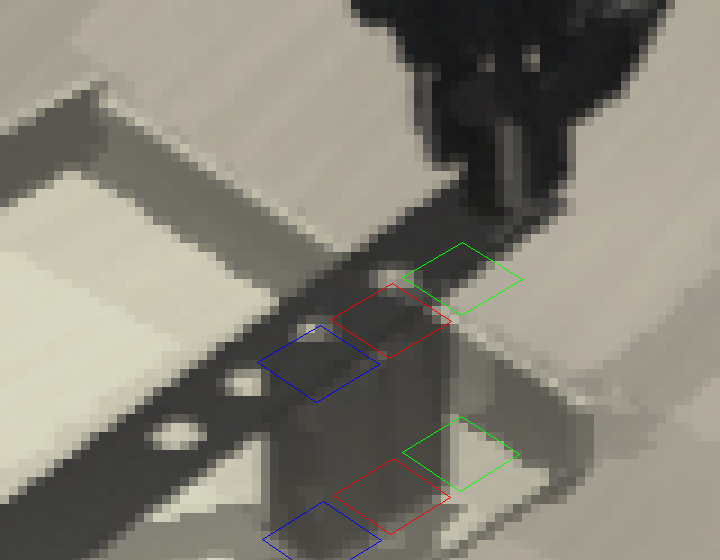

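The predicted post outlines match the image to about 1 mm. The pin's post is the right-hand one of the two visible, so the end hole is above the pin. I'll lower on while watching the force.

servo_tool --pt "0 0.04 0 0.36 0 -0.9 0" --pt "0 0.03 0 0.36 0 -0.9 0" --pt "0 0 0 0 0 0 0"

```text
clock: 6.15
position: [516.4, -17.8, 105.0]
ee_rot: [-0.614, 0.789, -0.013, -0.022]
contact_force: [-0.7, -0.2, -1.9]
gripper_width: 25.5
```

There is no contact force with the hole now about 10 mm above the post, below the pin's tip, so the pin has entered. Continuing down.

servo_tool --pt "0 0.03 0 0.36 0 -0.9 0" --pt "0 0.03 0 0.36 0 -0.9 0" --pt "0 0.03 0 0.25 0 -0.6 0" --pt "0 0 0 0 0 0 0"

```text
clock: 6.55
position: [516.2, -19.1, 95.5]
ee_rot: [-0.614, 0.789, -0.0, -0.005]
contact_force: [-0.0, -0.9, -1.0]
gripper_width: 25.9
```

servo_tool --pt "0 0 0 0.12 0 -0.2 0" --pt "0 0 0 0 0 0 0"

```text
clock: 6.75
position: [516.3, -18.9, 94.6]
ee_rot: [-0.614, 0.789, 0.001, -0.004]
contact_force: [-0.9, -0.4, -2.1]
gripper_width: 25.9
```

servo_tool --pt "0.3 0 0 0 0 0 0" --pt "0.6 0 0 -0.1 0 0 0" --pt "1 0 0 0 0 0 0" --pt "1 0 0 0 0 0 0" --pt "1 0 0 0 0 0 0" --pt "1 0 0 0 0 0 0" --pt "1 0 0 0 0 0 0" --pt "1 0 0 0 0 0 0"

```text
clock: 7.55
position: [516.4, -18.8, 95.7]
ee_rot: [-0.614, 0.789, 0.001, -0.004]
contact_force: [-0.4, -0.2, -0.2]
gripper_width: 85.2
```

Released. I'll retreat straight up, then draw the arm back so the camera can see.

servo_tool --pt "1 0 0 -1 0 0 0" --pt "1 0 0 -2 0 0 0" --pt "1 0 0 -3 0 0 0" --pt "1 0 0 -4 0 0 0" --pt "1 3 0 -2 0 0 0" --pt "1 4 0 0 0 0 0" --pt "1 4 0 0 0 0 0" --pt "1 4 0 0 0 0 0" --pt "1 3 0 0 0 0 0" --pt "1 0 0 0 0 0 0" --pt "1 0 0 0 0 0 0"

```text
clock: 8.65
position: [472.9, -193.4, 217.2]
ee_rot: [-0.614, 0.79, 0.0, -0.003]
contact_force: [1.7, 0.0, -0.5]
gripper_width: 85.1
```

Run:
```python
from plan import *
snap('side','side5'); snap('top','top5')
i=cv2.imread('pics/side5.png')[190:310,220:370]; j=cv2.imread('pics/top5.png')[180:270,235:355]
a=cv2.resize(i,(400,320),interpolation=3); b=cv2.resize(j,(400,300),interpolation=3)
z=cv2.resize(cv2.imread('pics/side5.png')[225:275,310:370],(400,333),interpolation=3)
o=np.zeros((600,800,3),np.uint8); o[:320,:400]=a; o[:300,400:]=b; o[320:,:400]=cv2.resize(cv2.imread('pics/side5.png'),(400,280)); o[300:,400:]=z[:300]
cv2.imwrite('pics/c9.png',o)
```

```text
(no output)
```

View pics/c9.png

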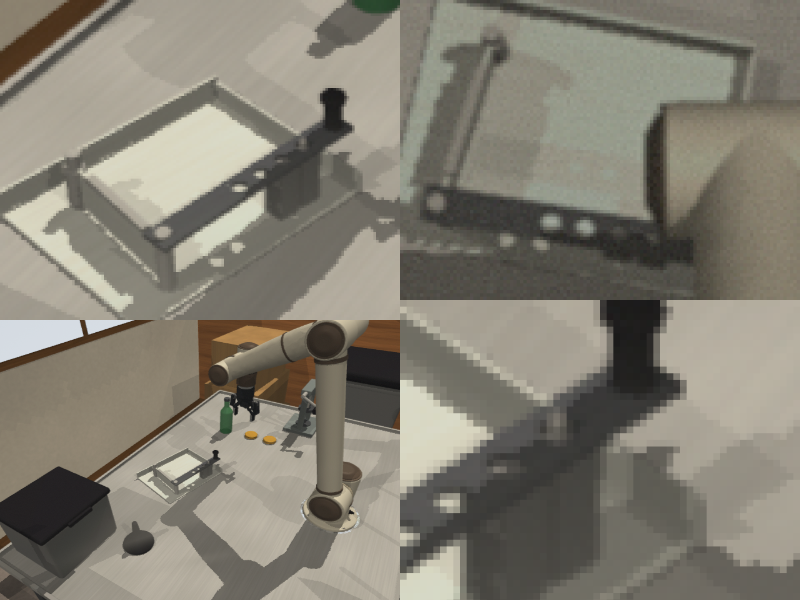

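The pin stands up through the end hole (zoom panel near (558,428)), the bar looks flat, and the bottle, cans and funnel are in place. I'll do one numeric check on the knob's height, then hand in.

Run:
```python
from plan import *
u=(220+333*.375,190+92*.375); print(u,'level expected',w2pix('side5',(516.7,-18.4,115)),'if on tip (+17mm)',w2pix('side5',(516.7,-18.4,132)))
print(np.abs(np.load('pics/side5.npz')['i'][160:215,345:440].astype(int)-np.load('pics/side0.npz')['i'][160:215,345:440]).mean(), read_state()['contact_force'])
job_done()
```

```text
(344.875, 224.5) level expected [344.50042929 224.85628996] if on tip (+17mm) [344.55849681 219.77623741]
5.415629984051036 [ 0.27807518 -0.245459   -0.09416916]
the job is handed in; nothing more can be done
```

The gate is at its widest setting: the pin is in the hole nearest the knob and the bar lies flat on the post. The job is handed in; it reports no verdict. It took about 9 s of the 40 s allowed.

I gripped the knob and tilted the bar up about 0.15 rad, which puts the end hole about 28 mm above the pin's foot. I then swung the gate's free end about 60 mm away from the pin, lowered the bar, released it and backed the arm off.

**Last checks:**
- **Pin in hole:** the final picture shows the pin standing through the end hole.
- **Bar flat:** the knob's top is at pixel (344.9, 224.5). A flat bar should put it at (344.5, 224.9), and a bar stuck on the pin's tip at row 219.8.
- **Robot clear:** the measured force is about zero, with the tool about 200 mm from the knob.
- **Loose objects:** the cans, bottle and funnel look unmoved in the picture; I did not measure their positions again.

**What disagreed:**
- **Hole positions:** the side camera's readings differed by about 4–6 mm from the plan, similar to an offset seen before anything moved, so I put it down to viewing angle.
- **Posts:** the pictures show one plain post beside the pin's post. I had at first read the task as meaning one on each side.

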